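Zero the crust roller and set its gap

TASK

Set the dough gap on the crust roller: turn its tee screw clockwise until the rolls meet and it comes up snug - firm to the hand but never forced, or the rolls and bearings are marked - then back it off a quarter turn and let go. Do not disturb the things lying around it.

Things in the scene. Friction and masses are not known exactly. Their poses are not given: they have to be found in the camera images.
- roller: Bench crust roller for pasty dough, screwed to the table: white cast frame 250 mm wide (its y), 200 mm deep (its x), two steel rolls 50 mm thick one above the other along y, feed tray on the -x side, crank at +y, gear guard at -y. A crossbar 85 x 245 mm, top 187 mm up, carries the tee screw in its middle. Origin: centre of the underside; its z axis is the screw's axis.
- tee (a point): Middle of the black tee handle, 241 mm above the table, on the screw's axis. A level, flat-sided bar 76 mm long (point x), 14 mm thick (point y), 22 mm high; nothing on the roller is higher. It turns about z and stays at this height. It sits on the stem through a stiff rubber bush, in line with the collar's x axis when free, and winds up against it by 1 rad per 4 N m of torque.
- collar: Graduated steel collar, 46 mm wide, and 13 mm stem of the gap screw, under the tee; its top is 42 mm below the tee's middle. Origin on the axis. Clockwise from above lowers the upper roll 4 mm a turn; drag 0.05 N m. It starts 0.5 to 1.3 rad short of the rolls meeting, where it stops dead; at which angle differs each time. Snug: 0.2 to 0.4 N m on the tee. Over 0.6 is forced.
- upper_roll_mid (a point): Middle of the upper roll (steel, 50 mm in diameter, 190 mm long), on its axis and on the screw's axis, below the crossbar. Moves straight up and down, 1 mm for a quarter turn of the screw: too little to set the gap by this reading, so the meeting of the rolls has to be felt.
- rolling_pin: Bystander: wooden rolling pin, 360 mm long along its y, 52 mm thick, lying behind the roller; origin on its underside at mid length.
- table_knife: Bystander: table knife with a dark wooden handle, 230 mm long along its x, flat on the table; origin on the underside.
- scraper: Bystander: dough scraper, steel blade 85 x 115 mm with a wooden back, flat on the table; origin on the underside.
- oil_bottle: Bystander: green glass bottle, 66 mm in diameter, 220 mm high, standing beside the roller; origin at the centre of its foot.
- mug: Bystander: white mug, 80 mm in diameter, 85 mm high; origin at the centre of its foot.
- pastry_cutter: Bystander: steel ring cutter, 90 mm in diameter, 35 mm high, lying flat; origin at the centre of its underside.

How it is judged:
On the way:
1. the rolls have met and the screw is turned up snug: 0.2 N m or more on the tee (z of upper_roll_mid in the frame of roller below 0.13705 m and angle between the x axis of tee and the x axis of collar, either way round above 0.05 rad), for 0.2 s.
At the end, for the whole second after the job is handed in: The screw stands a quarter turn (within 15 degrees) back from where the rolls met, so the rolls are 0.83 to 1.17 mm apart; it is at rest (z of upper_roll_mid in the frame of roller between 0.13783 and 0.13817 m and angular speed of collar below 0.05 rad/s); the robot touches nothing.
It fails at once if the screw is forced: more than 0.6 N m on the tee (angle between the x axis of tee and the x axis of collar, either way round above 0.15 rad).
It fails at once if a bystander is moved by more than 25 mm (distance of any of rolling_pin, table_knife, scraper, oil_bottle, mug, pastry_cutter from where it was at the start of the episode above 0.025 m).
It also fails if it takes over 56 s, if anything falls off the work surface, if the arm or the gripper's body presses on something with over 40 N, if the wrist force passes 120 N, or if a joint passes its speed limit or range.

ROBOT

A 7-joint arm with a two-finger parallel gripper is mounted at the origin on the work surface. World frame = base frame: x ahead of the robot, y to its left, z up, the work surface at z = 0. Lengths are in m, angles in rad, forces in N, time in s.
With the tool pointing down it reaches from about 0.425 to 0.925 m from the base axis. Payload 6.8 kg.
Tool frame: the origin (TCP) lies at the very end of the fingers, on their centre line; the grasp point (between the pads) lies 19 mm behind it; z points along the fingers, y is the line along which they close (so a half turn about z gives the same grasp; the last joint's range is limited). The gripper opens to 85 mm and grips with 20 to 120 N. Pads are 22 mm wide; open, the fingers measure 114 mm over their backs; the gripper's body (76 mm by 85 mm) begins 54 mm behind the grasp point. The pads swing forward as they close: fully open they stand 13 mm farther back than shut.
Start: joints at [1.231, 0.477, 0.022, 1.555, -0.011, 1.109, -0.083], TCP at [0.155, -0.657, 0.231] pointing down, gripper open.
Joint ranges: [-2.96, 2.96], [-0.34, 2.1], [-1.41, 1.46], [0.24, 2.44], [-1.37, 4.51], [0.17, 1.92], [-2.96, 2.96]. Speed limits (rad/s): [2.39, 2.39, 3.14, 3.14, 3.14, 3.14, 3.14].

INTERFACE

Orientations are given as a rotation vector (axis times angle).
In Python, from bench import r gives the robot as it stands.
- The arm moves only by the shell command python3 -m jog 'ROWS' [FORCE]. ROWS is JSON, a list of rows, each an object of numbers: "fingers": the finger opening in m, from 0 to 0.0854; "x", "y", "z": the shift along the tool's x, y, z in m; "rx", "ry", "rz": the turn, a rotation vector about the tool's x, y, z in degrees. In form: [{"fingers": .., "x": .., "y": .., "z": .., "rx": .., "ry": .., "rz": ..}, ...]. A call has 1 to 8 rows; each row shifts and turns the commanded pose from where the row before left it, along the tool's axes as they then stand; what a row does not reach is not made up. A row lasts 1/8 s, in which the tool goes at most 62.5 mm and 10.7 degrees, less where a joint would pass 70% of its speed; a pose out of reach is approached as far as the arm can. A call is refused whole if a number of a shift passes 0.0625 or a number of a turn 10.7, either way. A call with a gripper value outside its range is refused whole. The fingers move at their own pace and stop on an object; FORCE is the grip in N (left out, the last holds). Time passes only in rows, so rows that do not move let the fingers close. It gives the time, the measured TCP pose, the force, the opening and the grip force at its end, in the units of the state.
- r.get_obs(): the state, without advancing time (a new reading comes with each control period).
- r.grab_frame(name): name is "scene" or "top" or "wrist"; returns (picture, depth): 384x512x3 uint8, red, green, blue; 384x512 float32, m along the optical axis (not along the pixel's ray), 0 where there is no reading.
- r.get_calibration(name): a dict with "mtx" (3x3 intrinsics, pixels), "dist" ([k1, k2, p1, p2, k3] as OpenCV has them; the pictures are not rectified), "extrinsics" (4x4, takes a point from camera to world coordinates). Camera axes: x right, y down, z forward; pixel columns grow to the right and rows downward; lengths in m; the calibration is good to about 2 mm. A picture is of the moment at which its call begins: read the wrist's pose just before it. get_calibration takes no time and is no camera call; for the wrist camera it gives the pose at the moment of the call.
- r.hand_in(): hands the job in; it is judged then, once.
Trained networks look in the newest picture that a camera, given by its name, has taken for a name from the list of things; names that differ only in an ending like _2 or _b are one class to them, and where a whole thing is asked for, a point or a joint stands for the part that bears it (a point fixed in the world has none). Each returns a list of dicts, best first, with "score" (0 to 1); they miss things now and then, are a little off and sometimes report something else, mostly with a low value. They report only what shows in the picture. A call takes as long as a camera call.
- r.search_frame(target, camera): "xyz" ([x, y, z] in m, in world coordinates, good to about 4 mm: the middle of the surface that is visible of it).
- r.landmark_of(target, camera): "xyz" ([x, y, z] in m, in world coordinates, good to about 4 mm: a listed point, or the origin of a listed thing).
The state is a dict: "clock": time; "joints": joint angles; "qvel": joint speeds; "tau": joint torques, N m; "tcp_pos": TCP position; "orientation": TCP orientation; "contact_force": force on the tool from outside, world axes, zero at the start; "moment": the same for the moment, N m; "grip_width": finger opening in m; "gripper_force": force on a finger pad.
Only numpy, scipy, OpenCV 4.12 (cv2) and the standard library are available. Lean on these libraries where they do the work, as an engineer would, in place of code of your own. Each camera call takes 0.05 s, during which the arm holds its last target. There are 200 camera calls.

## Working session

There is one attempt and no reset: what is moved stays moved. The work goes in short steps, Python scripts to look and compute and a shell command to move; the robot and the scene stay as the last step left them, time stands still between calls to the robot, and variables do not carry over. Pictures are saved under pics/ and viewed, at most 10 in all, crops included, and the job is handed in when it is done.

```bash
ls; mkdir -p pics; python3 - <<'E'
from bench import r
import cv2
o=r.get_obs();print(o)
for c in ("scene","top"):
    p,d=r.grab_frame(c);cv2.imwrite(f"pics/{c}0.png",p[:,:,::-1])
    for t in ("tee","roller","collar","oil_bottle","mug","rolling_pin","upper_roll_mid"):
        print(c,t,[(x['score'],x['xyz']) for x in r.landmark_of(t,c)[:2]])
E
```

```text
pics
{'clock': 0.0, 'joints': array([ 1.23090428,  0.47779896,  0.02231807,  1.55647389, -0.01150302,
        1.10927599, -0.08311472]), 'qvel': array([-0.00253458,  0.00113721, -0.00061425, -0.00113773,  0.00115124,
       -0.0002572 , -0.00081833]), 'tau': array([ 1.53350888e-04, -5.96462202e+01,  1.60814624e+00, -2.81198448e+01,
        1.24701503e-02,  9.52636474e-03, -1.77918182e-06]), 'tcp_pos': array([ 0.1549239 , -0.65636645,  0.23031658]), 'orientation': array([-3.11872736e+00, -3.63113952e-01,  5.23799958e-04]), 'contact_force': array([ 0.24726043, -0.30637257, -0.31708602]), 'moment': array([-0.07445751, -0.01686882, -0.05880037]), 'gripper_force': 0.0, 'grip_width': 0.08558813630963728}
scene tee [(0.54, [0.5081, -0.0103, 0.2405])]
scene roller [(0.94, [0.5068, -0.0146, -0.0008]), (0.6, [0.4794, 0.2799, 0.002])]
scene collar [(0.74, [0.506, -0.0106, 0.195])]
scene oil_bottle [(0.71, [0.684, -0.2652, 0.0047]), (0.35, [0.5894, 0.2752, -0.0017])]
scene mug [(0.62, [0.593, 0.2749, 0.0032])]
scene rolling_pin [(0.28, [0.5048, -0.3324, 0.0033])]
scene upper_roll_mid [(0.47, [0.5114, -0.0123, 0.1333])]
top tee [(0.47, [0.5102, -0.0091, 0.2435])]
top roller [(0.56, [0.5097, -0.0136, -0.0012])]
top collar [(0.47, [0.504, -0.0108, 0.1901])]
top oil_bottle [(0.75, [0.6785, -0.2681, -0.0006])]
top mug [(0.74, [0.5857, 0.2718, 0.0015])]
top rolling_pin [(0.85, [0.6889, 0.0075, 0.0006])]
top upper_roll_mid []
```

View pics/top0.png

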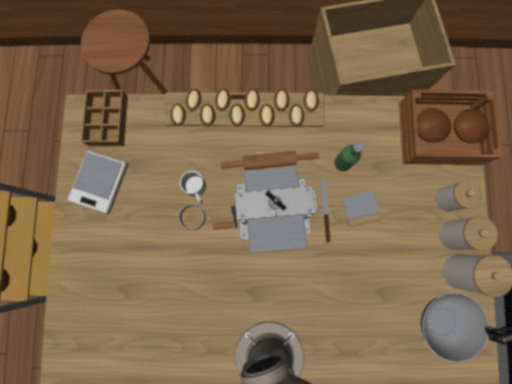

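```bash
cat > h.py <<'E'
from bench import r
import numpy as np,cv2
from scipy.spatial.transform import Rotation as R
def cloud(c):
    p,d=r.grab_frame(c);k=r.get_calibration(c);h,w=d.shape
    u,v=np.meshgrid(np.arange(w),np.arange(h))
    n=cv2.undistortPoints(np.stack([u,v],-1).reshape(-1,1,2).astype(float),np.array(k["mtx"]),np.array(k["dist"])).reshape(h,w,2)
    P=np.dstack([n*d[...,None],d]);E=np.array(k["extrinsics"])
    W=P@E[:3,:3].T+E[:3,3];W[d==0]=np.nan
    return p,W
def tee(c,lo=.225):
    p,W=cloud(c)
    m=(W[...,2]>lo)&(W[...,2]<.27)&(np.hypot(W[...,0]-.508,W[...,1]+.012)<.07)
    q=W[m]; (cx,cy),s,a=cv2.minAreaRect(q[:,:2].astype(np.float32)*1000)
    e=np.linalg.eigh(np.cov(q[:,:2].T))[1][:,1]
    print(c,len(q),"mean",q.mean(0).round(4),"rect",cx,cy,s,a,"pca deg",np.degrees(np.arctan2(e[1],e[0]))%180,"zmax",np.percentile(q[:,2],95))
    return p,W
def state():
    o=r.get_obs();M=R.from_rotvec(o["orientation"]).as_matrix()
    print("t",o["clock"],"tcp",o["tcp_pos"].round(4),"\n",M.round(3),"\ny dir deg",np.degrees(np.arctan2(M[1,1],M[0,1])),"F",o["contact_force"].round(2),"M",o["moment"].round(3),"q",o["joints"].round(3),"w",o["grip_width"])
    return o,M
E
python3 - <<'E'
from h import *
tee("top");tee("scene");o,M=state()
t=np.array([.508,-.011,.33])
print("tool shift at z=.33:",M.T@(t-o["tcp_pos"]))
E
```

```text
top 130 mean [ 0.5073 -0.0121  0.2488] rect 507.68798828125 -12.576396942138672 (72.53863525390625, 14.402030944824219) 46.22687530517578 pca deg 47.559264544328464 zmax 0.2531669724629296
scene 133 mean [ 0.5165 -0.0056  0.2501] rect 510.64617919921875 -11.002262115478516 (76.5362548828125, 13.843456268310547) 47.76686477661133 pca deg 48.40288089913831 zmax 0.2550576545937416
t 0.9 tcp [ 0.1551 -0.657   0.2314] 
 [[ 0.973  0.23   0.   ]
 [ 0.23  -0.973 -0.   ]
 [-0.     0.    -1.   ]] 
y dir deg -76.72076121624765 F [ 0.07  0.62 -0.48] M [ 0.054 -0.023 -0.005] q [ 1.231  0.477  0.022  1.555 -0.011  1.109 -0.083] w 0.08572557985116452
tool shift at z=.33: [ 0.49188156 -0.54763023 -0.09870624]
```

```bash
python3 -m jog '[{"z":-0.05},{"z":-0.05},{"x":0.05,"y":-0.03},{"x":0.05,"y":-0.03},{"x":0.05,"y":-0.03},{"x":0.05,"y":-0.03},{"x":0.05,"y":-0.03},{"x":0.05,"y":-0.03}]'
python3 -m jog '[{"x":0.027,"y":-0.05},{"x":0.027,"y":-0.05},{"x":0.027,"y":-0.05},{"x":0.027,"y":-0.05},{"x":0.027,"y":-0.05},{"x":0.027,"y":-0.05},{"x":0.027,"y":-0.05},{}]'
python3 -m jog '[{"rz":-8.5},{"rz":-8.5},{"rz":-8.5},{"rz":-8.5},{},{}]'
python3 - <<'E'
from h import *
o,M=state()
p,W=tee("wrist"); cv2.imwrite("pics/w1.png",p[:,:,::-1])
tee("top",.235)
print([(x['score'],x['xyz']) for x in r.landmark_of("tee","wrist")[:2]])
print("shift",M.T@(np.array([.509,-.012,.222])-o["tcp_pos"]))
E
```

```text
t 0.9 tcp [ 0.1551 -0.657   0.2314] 
 [[ 0.973  0.23   0.   ]
 [ 0.23  -0.973 -0.   ]
 [-0.     0.    -1.   ]] 
y dir deg -76.72076121624765 F [ 0.07  0.62 -0.48] M [ 0.054 -0.023 -0.005] q [ 1.231  0.477  0.022  1.555 -0.011  1.109 -0.083] w 0.08572557985116452validation failed for argument at $[0]...
validation failed for argument at $[0]...
validation failed for argument at $[0]...
  avg = a.mean(axis, **keepdims_kw)
  ret = um.true_divide(
h.py:15: RuntimeWarning: Degrees of freedom <= 0 for slice
  e=np.linalg.eigh(np.cov(q[:,:2].T))[1][:,1]
  c *= np.true_divide(1, fact)
  c *= np.true_divide(1, fact)
h.py:16: RuntimeWarning: Mean of empty slice.
  print(c,len(q),"mean",q.mean(0).round(4),"rect",cx,cy,s,a,"pca deg",np.degrees(np.arctan2(e[1],e[0]))%180,"zmax",np.percentile(q[:,2],95))
Traceback (most recent call last):
  File "h.py", line 16, in tee
    print(c,len(q),"mean",q.mean(0).round(4),"rect",cx,cy,s,a,"pca deg",np.degrees(np.arctan2(e[1],e[0]))%180,"zmax",np.percentile(q[:,2],95))
                                                                                                                     ~~~~~~~~~~~~~^^^^^^^^^^^
IndexError: index -1 is out of bounds for axis 0 with size 0
```

The moves were refused because each row apparently has to hold all seven fields. I'll try one such row.

```bash
python3 -m jog '[{"fingers":0.085,"x":0,"y":0,"z":-0.05,"rx":0,"ry":0,"rz":0},{"fingers":0.085,"x":0,"y":0,"z":-0.05,"rx":0,"ry":0,"rz":0},{"fingers":0.085,"x":0.05,"y":-0.03,"z":0,"rx":0,"ry":0,"rz":0},{"fingers":0.085,"x":0.05,"y":-0.03,"z":0,"rx":0,"ry":0,"rz":0},{"fingers":0.085,"x":0.05,"y":-0.03,"z":0,"rx":0,"ry":0,"rz":0},{"fingers":0.085,"x":0.05,"y":-0.03,"z":0,"rx":0,"ry":0,"rz":0},{"fingers":0.085,"x":0.05,"y":-0.03,"z":0,"rx":0,"ry":0,"rz":0},{"fingers":0.085,"x":0.05,"y":-0.03,"z":0,"rx":0,"ry":0,"rz":0}]'
```

```text
clock: 1.95
tcp_pos: [0.4068, -0.4115, 0.3316]
orientation: [3.12, 0.363, 0.001]
contact_force: [0.7, 0.2, -0.2]
grip_width: 0.0847
gripper_force: 0.0
```

```bash
python3 -m jog '[{"fingers":0.085,"x":0.027,"y":-0.052,"z":0,"rx":0,"ry":0,"rz":0},{"fingers":0.085,"x":0.027,"y":-0.052,"z":0,"rx":0,"ry":0,"rz":0},{"fingers":0.085,"x":0.027,"y":-0.052,"z":0,"rx":0,"ry":0,"rz":0},{"fingers":0.085,"x":0.027,"y":-0.052,"z":0,"rx":0,"ry":0,"rz":0},{"fingers":0.085,"x":0.027,"y":-0.052,"z":0,"rx":0,"ry":0,"rz":0},{"fingers":0.085,"x":0.027,"y":-0.052,"z":0,"rx":0,"ry":0,"rz":0},{"fingers":0.085,"x":0.027,"y":-0.052,"z":0,"rx":0,"ry":0,"rz":0}]'
python3 -m jog '[{"fingers":0.085,"x":0,"y":0,"z":0,"rx":0,"ry":0,"rz":-8.5},{"fingers":0.085,"x":0,"y":0,"z":0,"rx":0,"ry":0,"rz":-8.5},{"fingers":0.085,"x":0,"y":0,"z":0,"rx":0,"ry":0,"rz":-8.5},{"fingers":0.085,"x":0,"y":0,"z":0,"rx":0,"ry":0,"rz":-8.5},{"fingers":0.085,"x":0,"y":0,"z":0,"rx":0,"ry":0,"rz":0},{"fingers":0.085,"x":0,"y":0,"z":0,"rx":0,"ry":0,"rz":0}]'
python3 - <<'E'
from h import *
o,M=state()
p,W=cloud("wrist"); cv2.imwrite("pics/w1.png",p[:,:,::-1])
print([(x['score'],x['xyz']) for x in r.landmark_of("tee","wrist")[:2]])
print("shift",M.T@(np.array([.509,-.012,.222])-o["tcp_pos"]))
tee("wrist",.235)
E
```

```text
clock: 2.82
tcp_pos: [0.5063, -0.0134, 0.3317]
orientation: [3.12, 0.363, 0.001]
contact_force: [0.7, -0.0, 0.5]
grip_width: 0.0851
gripper_force: 0.0
clock: 3.58
tcp_pos: [0.506, -0.0152, 0.3314]
orientation: [2.88, 1.255, 0.0]
contact_force: [-0.1, 1.3, 0.0]
grip_width: 0.085
gripper_force: 0.0
t 3.575 tcp [ 0.506  -0.0152  0.3314] 
 [[ 0.681  0.733  0.   ]
 [ 0.733 -0.681 -0.   ]
 [ 0.     0.    -1.   ]] 
y dir deg -42.89118131837576 F [-0.07  1.34  0.03] M [ 0.039  0.045 -0.051] q [ 0.354  0.147 -0.496  1.793  0.074  1.22  -0.912] w 0.08495018225775688
[(0.58, [0.508, -0.0104, 0.2431])]
shift [ 4.40447090e-03 -4.03521203e-05  1.09372936e-01]
wrist 1461 mean [ 0.5119 -0.0077  0.2507] rect 509.77911376953125 -9.700927734375 (74.97932434082031, 13.451837539672852) 47.44631576538086 pca deg 47.660075754053224 zmax 0.25245177299359745
```

View pics/w1.png

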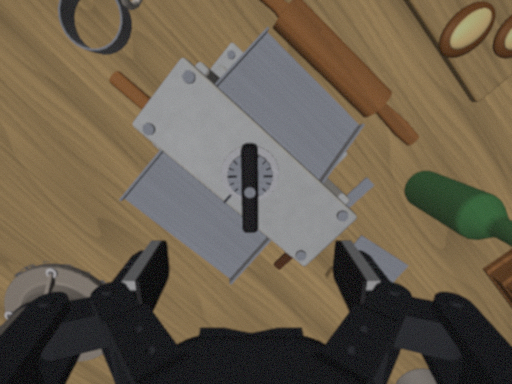

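The bar stands upright at about (250,187) with the stem at (250,190). It lies between the fingers, parallel to the pads and clear of everything else, so I'll go down and grip it.

```bash
python3 -m jog '[{"fingers":0.085,"x":0.006,"y":-0.0005,"z":0.03,"rx":0,"ry":0,"rz":0},{"fingers":0.085,"x":0,"y":0,"z":0.04,"rx":0,"ry":0,"rz":0},{"fingers":0.085,"x":0,"y":0,"z":0.039,"rx":0,"ry":0,"rz":0},{"fingers":0.03,"x":0,"y":0,"z":0,"rx":0,"ry":0,"rz":0},{"fingers":0.03,"x":0,"y":0,"z":0,"rx":0,"ry":0,"rz":0},{"fingers":0.03,"x":0,"y":0,"z":0,"rx":0,"ry":0,"rz":0},{"fingers":0.03,"x":0,"y":0,"z":0,"rx":0,"ry":0,"rz":0}]' 50
python3 -c "from h import *;state()"
python3 -m jog '[{"fingers":0.0,"x":0,"y":0,"z":0,"rx":0,"ry":0,"rz":0},{"fingers":0.0,"x":0,"y":0,"z":0,"rx":0,"ry":0,"rz":0},{"fingers":0,"x":0,"y":0,"z":0,"rx":0,"ry":0,"rz":0},{"fingers":0,"x":0,"y":0,"z":0,"rx":0,"ry":0,"rz":0}]' 50
python3 - <<'E'
from h import *
o,M=state()
p,W=cloud("wrist"); cv2.imwrite("pics/w2.png",p[:,:,::-1])
print(np.mean([ (r.grab_frame("top"),r.get_obs()["moment"])[1] for _ in range(4)],0))
E
```

```text
clock: 4.6
tcp_pos: [0.5105, -0.0104, 0.2236]
orientation: [2.877, 1.259, 0.003]
contact_force: [0.4, 0.2, 0.3]
grip_width: 0.0301
gripper_force: 0.0
t 4.6 tcp [ 0.5105 -0.0104  0.2236] 
 [[ 0.679  0.734  0.002]
 [ 0.735 -0.679 -0.   ]
 [ 0.001  0.002 -1.   ]] 
y dir deg -42.73499115086756 F [0.38 0.17 0.31] M [-0.01   0.017  0.006] q [ 0.323  0.254 -0.495  1.927  0.144  0.993 -0.983] w 0.030125103963115737
clock: 5.1
tcp_pos: [0.5098, -0.0101, 0.2231]
orientation: [2.878, 1.26, 0.001]
contact_force: [-2.2, 0.9, 6.0]
grip_width: 0.0132
gripper_force: 49.5
t 5.1 tcp [ 0.5098 -0.0101  0.2231] 
 [[ 0.678  0.735  0.   ]
 [ 0.735 -0.678  0.   ]
 [ 0.     0.    -1.   ]] 
y dir deg -42.70514446985728 F [-2.17  0.93  5.96] M [0.172 0.575 0.005] q [ 0.323  0.254 -0.495  1.927  0.143  0.994 -0.983] w 0.013237471888757298
[0.16599504 0.56869687 0.02602133]
```

View pics/w2.png

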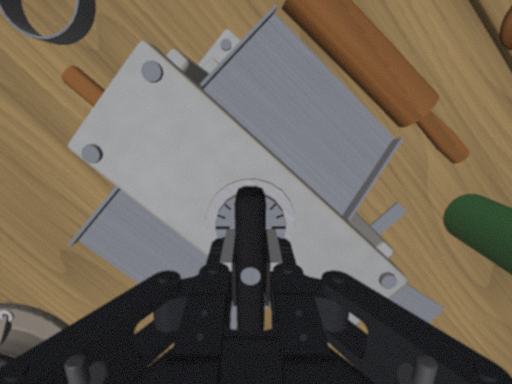

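Gripped squarely: the bar at (250,240) sits between the pads, with the collar visible at (250,215). Next come 20 degrees clockwise, which is still short of where the rolls can meet.

```bash
cat > m.py <<'E'
from h import *
import sys
m=[];f=[]
for _ in range(3):
    r.grab_frame("wrist");o=r.get_obs();m.append(o["moment"]);f.append(o["contact_force"])
M=R.from_rotvec(o["orientation"]).as_matrix();m=np.mean(m,0)
print("t %.2f yaw %.2f Mz %.3f"%(o["clock"],np.degrees(np.arctan2(M[1,1],M[0,1])),m[2]),"F",np.mean(f,0).round(1),"Mxy",m[:2].round(2),"tcp",o["tcp_pos"].round(4))
if len(sys.argv)>1 and m[2]>float(sys.argv[1]): sys.exit(1)
E
python3 -m jog '[{"fingers":0,"x":0,"y":0,"z":0,"rx":0,"ry":0,"rz":4},{"fingers":0,"x":0,"y":0,"z":0,"rx":0,"ry":0,"rz":4},{"fingers":0,"x":0,"y":0,"z":0,"rx":0,"ry":0,"rz":0}]' && python3 m.py
python3 -m jog '[{"fingers":0,"x":0,"y":0,"z":0,"rx":0,"ry":0,"rz":4},{"fingers":0,"x":0,"y":0,"z":0,"rx":0,"ry":0,"rz":4},{"fingers":0,"x":0,"y":0,"z":0,"rx":0,"ry":0,"rz":4},{"fingers":0,"x":0,"y":0,"z":0,"rx":0,"ry":0,"rz":0}]' && python3 m.py
```

```text
clock: 5.72
tcp_pos: [0.5098, -0.0102, 0.223]
orientation: [2.959, 1.055, 0.001]
contact_force: [-3.0, 0.9, 5.2]
grip_width: 0.0132
gripper_force: 49.6
t 5.88 yaw -50.72 Mz 0.008 F [-2.4  0.5  5.4] Mxy [0.11 0.52] tcp [ 0.5099 -0.0102  0.2231]
clock: 6.38
tcp_pos: [0.5099, -0.0103, 0.2231]
orientation: [3.053, 0.74, 0.001]
contact_force: [-3.6, 0.9, 5.7]
grip_width: 0.0133
gripper_force: 49.6
t 6.53 yaw -62.72 Mz -0.034 F [-2.3  0.6  5.6] Mxy [0.03 0.46] tcp [ 0.5099 -0.0103  0.2231]
```

```bash
sed -i 's/and m\[2\]>/and abs(m[2])>/' m.py
python3 -m jog '[{"fingers":0,"x":0,"y":0,"z":0,"rx":0,"ry":0,"rz":3},{"fingers":0,"x":0,"y":0,"z":0,"rx":0,"ry":0,"rz":3},{"fingers":0,"x":0,"y":0,"z":0,"rx":0,"ry":0,"rz":0}]' >j.txt && python3 m.py 0.12 &&
python3 -m jog '[{"fingers":0,"x":0,"y":0,"z":0,"rx":0,"ry":0,"rz":3},{"fingers":0,"x":0,"y":0,"z":0,"rx":0,"ry":0,"rz":0}]' >j.txt && python3 m.py 0.12 &&
python3 -m jog '[{"fingers":0,"x":0,"y":0,"z":0,"rx":0,"ry":0,"rz":3},{"fingers":0,"x":0,"y":0,"z":0,"rx":0,"ry":0,"rz":0}]' >j.txt && python3 m.py 0.12 &&
python3 -m jog '[{"fingers":0,"x":0,"y":0,"z":0,"rx":0,"ry":0,"rz":3},{"fingers":0,"x":0,"y":0,"z":0,"rx":0,"ry":0,"rz":0}]' >j.txt && python3 m.py 0.12 &&
python3 -m jog '[{"fingers":0,"x":0,"y":0,"z":0,"rx":0,"ry":0,"rz":3},{"fingers":0,"x":0,"y":0,"z":0,"rx":0,"ry":0,"rz":0}]' >j.txt && python3 m.py 0.12
```

```text
t 7.05 yaw -68.72 Mz 0.023 F [-2.6 -0.2  5.7] Mxy [0.01 0.45] tcp [ 0.5099 -0.0103  0.223 ]
t 7.45 yaw -71.72 Mz 0.010 F [-1.7  0.   5.3] Mxy [-0.01  0.47] tcp [ 0.5099 -0.0104  0.223 ]
t 7.85 yaw -74.71 Mz 0.034 F [-1.8  0.4  5.6] Mxy [-0.04  0.46] tcp [ 0.51   -0.0104  0.2231]
t 8.25 yaw -77.68 Mz 0.226 F [-2.  -0.2  5.3] Mxy [-0.1   0.49] tcp [ 0.5099 -0.0104  0.223 ]
```

```bash
python3 m.py
python3 -m jog '[{"fingers":0,"x":0,"y":0,"z":0,"rx":0,"ry":0,"rz":1},{"fingers":0,"x":0,"y":0,"z":0,"rx":0,"ry":0,"rz":0}]' >j.txt && python3 m.py; python3 m.py
```

```text
t 8.40 yaw -77.68 Mz 0.245 F [-1.9  0.2  5. ] Mxy [-0.08  0.49] tcp [ 0.51   -0.0105  0.223 ]
t 8.80 yaw -78.67 Mz 0.305 F [-1.5 -0.4  5.7] Mxy [-0.06  0.46] tcp [ 0.5099 -0.0105  0.2231]
t 8.95 yaw -78.67 Mz 0.311 F [-1.7 -0.4  5.6] Mxy [-0.08  0.45] tcp [ 0.5099 -0.0105  0.223 ]
```

```bash
python3 -m jog '[{"fingers":0,"x":0,"y":0,"z":0,"rx":0,"ry":0,"rz":-3},{"fingers":0,"x":0,"y":0,"z":0,"rx":0,"ry":0,"rz":-5},{"fingers":0,"x":0,"y":0,"z":0,"rx":0,"ry":0,"rz":-5},{"fingers":0,"x":0,"y":0,"z":0,"rx":0,"ry":0,"rz":-5},{"fingers":0,"x":0,"y":0,"z":0,"rx":0,"ry":0,"rz":-5},{"fingers":0,"x":0,"y":0,"z":0,"rx":0,"ry":0,"rz":-5},{"fingers":0,"x":0,"y":0,"z":0,"rx":0,"ry":0,"rz":-5},{"fingers":0,"x":0,"y":0,"z":0,"rx":0,"ry":0,"rz":-5}]' >j.txt; python3 m.py
python3 -m jog '[{"fingers":0,"x":0,"y":0,"z":0,"rx":0,"ry":0,"rz":-5},{"fingers":0,"x":0,"y":0,"z":0,"rx":0,"ry":0,"rz":-5},{"fingers":0,"x":0,"y":0,"z":0,"rx":0,"ry":0,"rz":-5},{"fingers":0,"x":0,"y":0,"z":0,"rx":0,"ry":0,"rz":-5},{"fingers":0,"x":0,"y":0,"z":0,"rx":0,"ry":0,"rz":-5},{"fingers":0,"x":0,"y":0,"z":0,"rx":0,"ry":0,"rz":-5},{"fingers":0,"x":0,"y":0,"z":0,"rx":0,"ry":0,"rz":-5}]' >j.txt; python3 m.py
```

```text
t 10.10 yaw -40.69 Mz -0.014 F [-2.8  1.   6. ] Mxy [0.17 0.6 ] tcp [ 0.5098 -0.0101  0.223 ]
t 11.12 yaw -5.68 Mz -0.022 F [-3.8  1.5  7.5] Mxy [0.31 0.87] tcp [ 0.5095 -0.0099  0.223 ]
```

```bash
python3 -m jog '[{"fingers":0,"x":0,"y":0,"z":0,"rx":0,"ry":0,"rz":-5},{"fingers":0,"x":0,"y":0,"z":0,"rx":0,"ry":0,"rz":-5},{"fingers":0,"x":0,"y":0,"z":0,"rx":0,"ry":0,"rz":-5},{"fingers":0,"x":0,"y":0,"z":0,"rx":0,"ry":0,"rz":-4},{"fingers":0,"x":0,"y":0,"z":0,"rx":0,"ry":0,"rz":-3},{"fingers":0,"x":0,"y":0,"z":0,"rx":0,"ry":0,"rz":0}]' >j.txt; python3 m.py
python3 -m jog '[{"fingers":0.03,"x":0,"y":0,"z":0,"rx":0,"ry":0,"rz":0},{"fingers":0.05,"x":0,"y":0,"z":0,"rx":0,"ry":0,"rz":0},{"fingers":0.05,"x":0,"y":0,"z":0,"rx":0,"ry":0,"rz":0},{"fingers":0.05,"x":0,"y":0,"z":-0.03,"rx":0,"ry":0,"rz":0},{"fingers":0.05,"x":0,"y":0,"z":-0.05,"rx":0,"ry":0,"rz":0},{"fingers":0.05,"x":0,"y":0,"z":-0.03,"rx":0,"ry":0,"rz":0},{"fingers":0.05,"x":0,"y":0,"z":0,"rx":0,"ry":0,"rz":0}]'
python3 - <<'E'
from h import *
state();p,W=tee("wrist",.235); cv2.imwrite("pics/w3.png",p[:,:,::-1])
E
```

```text
t 12.03 yaw 16.29 Mz -0.014 F [-4.3  1.1  8.1] Mxy [0.31 1.04] tcp [ 0.5093 -0.0099  0.223 ]
clock: 12.9
tcp_pos: [0.5111, -0.0102, 0.3347]
orientation: [1.882, 2.51, 0.004]
contact_force: [0.2, -0.2, -1.2]
grip_width: 0.0502
gripper_force: 0.0
t 12.9 tcp [ 0.5111 -0.0102  0.3347] 
 [[-0.28   0.96   0.005]
 [ 0.96   0.28  -0.   ]
 [-0.002  0.005 -1.   ]] 
y dir deg 16.267296584444566 F [ 0.24 -0.22 -1.16] M [-0.     0.07   0.011] q [ 0.503  0.175 -0.682  1.772  0.118  1.231  0.073] w 0.05022954932497614
wrist 1394 mean [ 0.5073 -0.0073  0.2488] rect 508.1104431152344 -9.665943145751953 (13.502277374267578, 74.66670989990234) 15.920687675476074 pca deg 105.77909888299467 zmax 0.2506380266871749
```

View pics/w3.png

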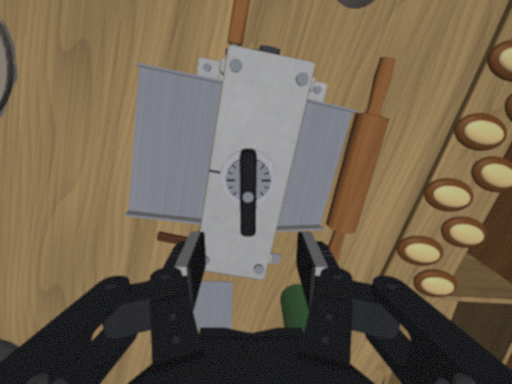

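The tee at (248,192) is free and stands at 105.8°. That is 90° back from the meeting angle of about 15.7°, and the fingers are clear of it.

```bash
python3 -c "
from bench import r
print(r.hand_in())"
```

```text
the job is handed in; nothing more can be done
None
```

The screw was turned clockwise until the rolls met, brought up snug at about 0.31 N m, backed off a quarter turn (90° by the wrist camera) and released with the arm clear, and the job was handed in at about 13 s; no verdict came back.

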